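# Hitch the sandal sled to the bench post

### The arm

A 7-joint arm with a two-finger parallel gripper is mounted at the origin on the work surface. World frame = base frame: x ahead of the robot, y to its left, z up, the work surface at z = 0. Lengths are in m, angles in rad, forces in N, time in s.
With the tool pointing down it reaches from about 0.4 to 0.85 m from the base axis. Payload 10.4 kg.
Tool frame: the origin (TCP) lies on the centre line of the jaws, within the pads' length; the fingertips stand 8 mm ahead of it and the grasp point (between the pads) lies 11 mm behind it (r.finger_overhang is the distance from the TCP to the fingertips, in m); z points along the fingers, y is the line along which they close (so a half turn about z gives the same grasp; the last joint's range is limited). The gripper opens to 87 mm and grips with 3 to 60 N. Pads are 19 mm wide; open, the fingers measure 117 mm over their backs; the gripper's body (75 mm by 190 mm) begins 51 mm behind the grasp point.
Start: joints at [-0.023, 0.332, -0.065, 1.46, 0.022, 1.35, -0.088], TCP at [0.625, 0, 0.231] pointing down, gripper open.
Joint ranges: [-2.6, 2.6], [-0.5, 2.12], [-1.47, 1.34], [0.16, 2.42], [-1.27, 4.41], [0.06, 2.06], [-2.6, 2.6]. Speed limits (rad/s): [2.22, 2.22, 2.79, 2.79, 3.14, 3.14, 3.14].

### API

Orientations are given as a unit quaternion [x, y, z, w].
In Python, from bench import r, vision gives the robot as it stands.
- The arm moves only by the tool drive_tool, never from a script. Its argument "series" is a list of rows, each a list of 2 entries, a list of its own where there are three numbers: the shift along the world's x, y, z in cm, then the turn about the world's z in degrees. A call has exactly 10 rows; each row shifts and turns the commanded pose from where the row before left it; what a row does not reach is not made up. A row lasts 1/8 s, in which the tool goes at most 62.5 mm and 10.7 degrees, less where a joint would pass 70% of its speed; a pose out of reach is approached as far as the arm can. A call with a gripper value outside its range is refused whole. "hand" is the closure, from 0 (fully open) to 1 (shut), set as the call begins (left out, the last holds). The fingers move at their own pace and stop on an object; "newtons" is the grip in N (left out, the last holds). Time passes only in rows, so rows that do not move let the fingers close, or fill a call up. It gives the time, the measured TCP pose, the force, the opening and the grip force at its end, in the units of the state.
- r.read_state(): the state, without advancing time (a new reading comes with each control period).
- vision.camera(name): name is "scene" or "side" or "wrist"; returns a dict with "color" (400x640x3 uint8, red, green, blue), "intrinsics" (3x3 intrinsics, pixels), "k1" (the pictures are not rectified: a ray, as slopes to the right and down, at radius r is drawn at 1 + k1 r^2 times it, then the intrinsics apply), "R" (3x3) and "t" (3): a world point X has camera coordinates R X + t; the wrist camera has in their place "mount" (4x4, takes a point from camera to tool coordinates, whose origin is the TCP and whose axes are the flange's). Camera axes: x right, y down, z forward; pixel columns grow to the right and rows downward; lengths in m; the calibration is good to about 2 mm. A picture is of the moment at which its call begins: read the wrist's pose just before it. There is no depth.
- r.close_job(): hands the job in; it is judged then, once.
The state is a dict: "time": time; "joint_positions": joint angles; "joint_vel": joint speeds; "joint_torque": joint torques, N m; "ee_pos": TCP position; "eef_rot": TCP orientation; "ft_force": force on the tool from outside, world axes, zero at the start; "torque": the same for the moment, N m; "width": finger opening in m; "grip_force": force on a finger pad.
Only numpy, scipy, OpenCV 4.12 (cv2) and the standard library are available. Lean on these libraries where they do the work, as an engineer would, in place of code of your own. Each camera call takes 0.05 s, during which the arm holds its last target. There are 200 camera calls.

### The job

Hitch the wooden sandal sled to the steel post on the bench: push the sled along so that its hook runs fully onto the post and the sprung latch snaps shut behind it, easing it on rather than ramming the post. Then tug the sled back until the latch bears firmly on the post, to prove that it holds, and leave it hitched. Handle only the wooden block, which stays flat on the bench: nothing may touch the freshly glued sandal, and keep the gripper off the hook and latch; leave the glue bottle, the tape and the pliers alone.

Things in the scene. Friction and masses are not known exactly. Their poses are not given: they have to be found in the camera images.
- sled: Loose pale wooden block, 180 long (its x) x 120 wide x 50 high, too wide to grasp; slides on the bench (0.55 to 0.9 kg in all, some 3 to 8 N). Origin at the centre of its underside; +x points to the end with the hook. Rear face (x = -90) plain; on the front face (x = +90) the hook covers only y within 25 of the middle; the rest is free.
- hook: Dark steel fork on the sled's front (same origin and axes as the sled), 18 to 30 above the bench, 50 wide. Straight slot 24 wide along x, closed at x = 118, open forward; jaws to x = 174, then flared lips widen the mouth to about 50 at x = 197. The post's pin when fully home lies at x = 126 here; the latch drops behind it from about x = 131.
- latch (a joint): Sprung steel finger, 5 thick, 32 long, hinged about an upright axis at x = 165, y = 16.5 of the hook; at 0 (shut, its rest) it lies straight across the slot. It swings only inwards, to 1.6 rad: the pin pushes it in with some 3 to 6 N and it springs back to 0 once the pin has passed. Shut, it stops the pin from leaving at about x = 155 of the hook.
- sandal: Small black rubber sandal glued onto the middle of the sled's top: 130 long, 56 wide, sole 18 to 20 high, straps to about 45 above the sled's top (95 above the bench). Origin at the centre of its underside, axes as the sled's. Not to be touched.
- post: Fixed steel pin, upright, 16 diameter, with a cap of 22 diameter at 52 to 58 above the bench. Origin at the foot of the pin's axis. It stands on a foot strip 8 high, 50 wide, from x = +25 to -130 of this body; a wooden block 60 x 120 x 45 high has its middle at x = -150. +x points roughly to the sled. Rigid: a sled that strikes it faster than about 60 mm/s rams it.
- pin (a point): Point on the post's pin axis 24 above the bench, level with the hook.
- glue_c (a point): Small white glue bottle, upright, 40 diameter, 110 high; point at half its height. To be left alone.
- tape_c (a point): Roll of brown tape lying flat, 90 diameter, 24 high; point at its centre. To be left alone.
- pliers_c (a point): Pliers lying flat, about 180 long, 75 wide and 18 high; point at the middle, 9 above the bench. To be left alone.

How it is judged:
On the way, in this order (a step that is already met when the one before it is completed fails the run):
1. the post is fully in the hook's slot and the latch is shut behind it (x of pin in the frame of hook between 0.115 and 0.137 m and y of pin in the frame of hook between -0.012 and 0.012 m and value of joint latch below 0.12 rad), for 0.15 s.
2. the sled is tugged back so that the shut latch bears on the post with over 4 N (x of pin in the frame of hook between 0.149 and 0.162 m and value of joint latch below 0.12 rad and contact force between hook and post above 4 N), for 0.1 s.
At the end, for the whole second after the job is handed in: The post's pin is in the hook's slot between its closed end and the latch (115 to 162 mm ahead of the sled's origin, within 15 mm of its midline), the latch is shut to within 0.12 rad, and the sled lies flat and at rest on the bench (x of pin in the frame of hook between 0.115 and 0.162 m and y of pin in the frame of hook between -0.015 and 0.015 m and value of joint latch below 0.12 rad and angle between sled's own z axis and vertical below 0.05 rad and height (world z) of sled below 0.006 m and linear speed of sled below 0.01 m/s); the robot touches nothing.
It fails at once if the post is rammed or wrenched: over 40 N between sled and post (contact force between sled and post above 40 N).
It fails at once if the robot touches the sandal (contact force between any of the fingers, the arm and sandal above 1 N).
It fails at once if the robot touches the hook or latch (contact force between any of the fingers, the arm and hook above 1 N).
It fails at once if the sled is lifted or tipped off the bench (height (world z) of sled above 0.015 m or angle between sled's own z axis and vertical above 0.15 rad).
It fails at once if the glue bottle, tape or pliers are moved over 20 mm (distance of any of glue_c, tape_c, pliers_c from where it was at the start of the episode above 0.02 m).
It also fails if it takes over 59 s, if anything falls off the work surface, if the arm or the gripper's body presses on something with over 40 N, if the wrist force passes 120 N, or if a joint passes its speed limit or range.

## Working session

There is one attempt and no reset: what is moved stays moved. The work goes in short steps, Python scripts to look and compute and a tool call to move; the robot and the scene stay as the last step left them, time stands still between calls to the robot, and variables do not carry over. Pictures are saved under pics/ and viewed, at most 10 in all, crops included, and the job is handed in when it is done.

Besides the shell and the picture viewer there is one more tool, called after ">>>" as name(argument=value, ...), one argument or row to a line, values as JSON. drive_tool: Moves the arm, as the interface text tells. Its arguments: {"type":"object","properties":{"series":{"type":"array"},"hand":{"type":"number"},"newtons":{"type":"number"}},"required":["series"]}

```bash
mkdir -p pics; python3 - <<'E'
from bench import r,vision
import cv2,pickle
s=r.read_state();print(s)
d={}
for n in("scene","side","wrist"):
    c=vision.camera(n);d[n]=c;cv2.imwrite(f"pics/{n}0.png",c["color"][:,:,::-1])
    print(n,{k:v for k,v in c.items() if k!="color"})
pickle.dump((s,d),open("d0.pkl","wb"))
E
```

```text
{'time': 0.0, 'joint_positions': array([-0.02261306,  0.33289359, -0.06469714,  1.46096482,  0.02161521,
        1.34991077, -0.088508  ]), 'joint_vel': array([-1.27650090e-04, -5.57046644e-04,  1.30072098e-04, -9.94229038e-05,
        1.43165538e-05,  3.12500381e-04,  1.42152766e-04]), 'joint_torque': array([-1.20520472e-04, -6.23245955e+01,  2.44190963e-02, -3.89891267e+01,
       -6.13984605e-02,  3.97891912e-02,  1.87085252e-04]), 'ee_pos': array([ 6.24608532e-01, -5.17163230e-06,  2.29729154e-01]), 'eef_rot': array([ 7.07096976e-01,  7.07116199e-01, -5.52758170e-04, -4.92353907e-04]), 'ft_force': array([-0.00613744,  0.33501903,  0.16601096]), 'torque': array([-0.05406146, -0.04227805, -0.00403931]), 'grip_force': 0.0, 'width': 0.08670135436882148}
scene {'intrinsics': array([[430.80237563,   0.        , 323.7954993 ],
       [  0.        , 430.80237563, 193.30178381],
       [  0.        ,   0.        ,   1.        ]]), 'k1': -0.030194555238419307, 'R': array([[-0.28545213,  0.95835378, -0.00866677],
       [ 0.7240975 ,  0.20973549, -0.65703412],
       [-0.62785341, -0.193827
[... 332 characters left out ...]
  [-0.43001897, -0.46833868, -0.77184361],
       [ 0.49562092,  0.59212242, -0.63541399]]), 't': array([-0.40483441,  0.33671323,  1.17672897])}
wrist {'intrinsics': array([[304.35016302,   0.        , 310.82398736],
       [  0.        , 304.35016302, 197.2241203 ],
       [  0.        ,   0.        ,   1.        ]]), 'k1': -0.03681562744688622, 'mount': array([[ 5.62262726e-04, -9.56426943e-01, -2.91971210e-01,
         7.96665849e-02],
       [ 9.99999577e-01,  3.25228777e-04,  8.60375662e-04,
        -4.68375988e-04],
       [-7.27929024e-04, -2.91971570e-01,  9.56426721e-01,
        -1.54808920e-01],
       [ 0.00000000e+00,  0.00000000e+00,  0.00000000e+00,
         1.00000000e+00]])}
```

View pics/scene0.png

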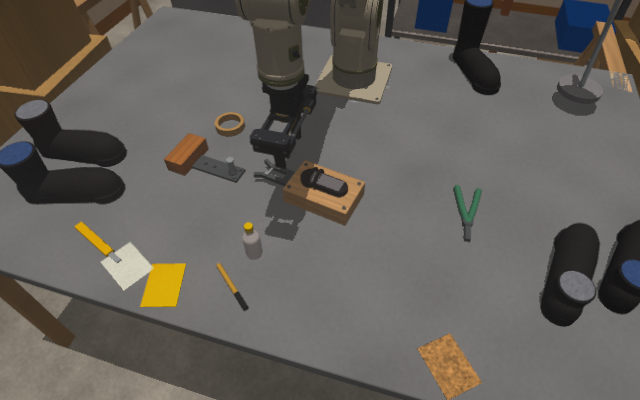

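View pics/side0.png

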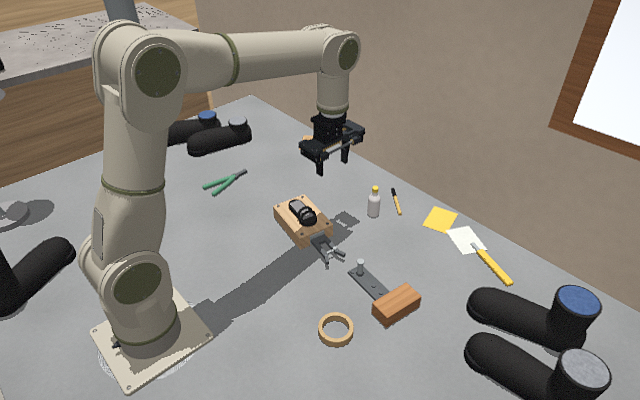

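The scene view shows the sled at about (325,190), its hook mouth near (262,172) and the post at (231,165). Tape is at (230,124), glue at (252,240) and pliers at (468,212). In the side view the sled is at (303,220) and the post at (361,268). I'll enlarge both.

```bash
python3 - <<'E'
import cv2
def crop(n,x,y,w,h,k):
    a=cv2.imread(f"pics/{n}0.png")[y:y+h,x:x+w]
    a=cv2.resize(a,None,fx=k,fy=k,interpolation=cv2.INTER_CUBIC)
    for i in range(0,w,20): cv2.putText(a,str(x+i),(i*k,8),0,.3,(0,0,255));cv2.line(a,(i*k,10),(i*k,16),(0,0,255))
    for i in range(0,h,20): cv2.putText(a,str(y+i),(0,i*k+3),0,.3,(0,0,255));cv2.line(a,(20,i*k),(26,i*k),(0,0,255))
    cv2.imwrite(f"pics/{n}0c.png",a)
crop("scene",220,140,150,90,5)
crop("side",265,185,130,120,5)
E
```

```text
(no output)
```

View pics/scene0c.png

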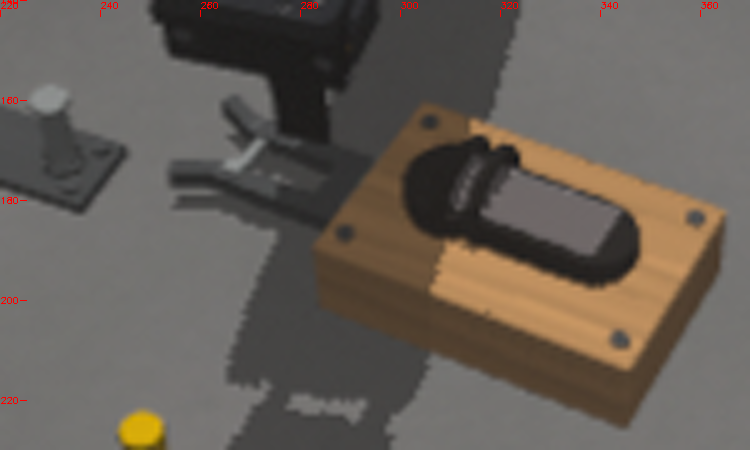

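View pics/side0c.png

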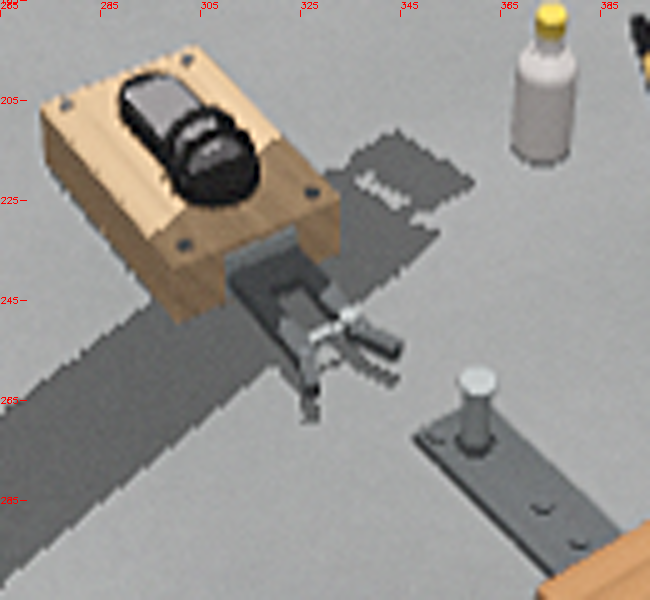

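View pics/wrist0.png

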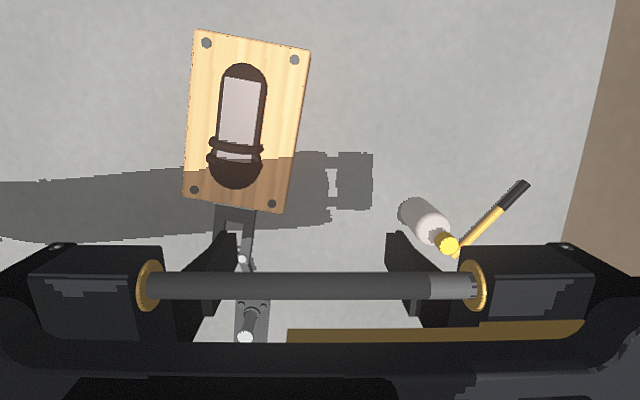

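The crops give these pixel positions:
- **Sled top corners, scene:** (305,160.6), (364.8,182.4), (346,214), (283,189).
- **Sled top corners, side and wrist:** both views also show all four.
- **Post cap:** scene (229.6,159), side (360.6,261), wrist (244,338).

The hook points toward world -y. Next I'll fit the poses.

```bash
cat > geo.py <<'E'
import numpy as np,cv2
from scipy.optimize import least_squares
from scipy.spatial.transform import Rotation as Ro
def cam(c,s=None):
    K=c["intrinsics"];D=np.array([c["k1"],0,0,0,0])
    if "R" in c: R,t=c["R"],c["t"]
    else:
        T=np.eye(4);T[:3,:3]=Ro.from_quat(s["eef_rot"]).as_matrix();T[:3,3]=s["ee_pos"]
        M=np.linalg.inv(T@c["mount"]);R,t=M[:3,:3],M[:3,3]
    return K,D,R,np.asarray(t)
def proj(cm,X):
    K,D,R,t=cm
    return cv2.projectPoints(np.asarray(X,float).reshape(-1,1,3),cv2.Rodrigues(R)[0],t,K,D)[0][:,0]
def pt(obs,z,x0=(.6,0)):
    f=lambda p:np.concatenate([(proj(c,[[p[0],p[1],z]])-np.array([u])).ravel() for c,u in obs])
    q=least_squares(f,x0);return q.x,q.fun.round(1)
def sled2w(p,L):
    L=np.asarray(L,float);c,s=np.cos(p[2]),np.sin(p[2])
    return np.c_[p[0]+c*L[:,0]-s*L[:,1],p[1]+s*L[:,0]+c*L[:,1],L[:,2]]
CORN=[[.09,-.06,.05],[-.09,-.06,.05],[-.09,.06,.05],[.09,.06,.05]] #A B C D
def sled(obs,x0=(.7,.1,-1.57)):
    f=lambda p:np.concatenate([(proj(c,sled2w(p,CORN))-np.array(u)).ravel() for c,u in obs])
    q=least_squares(f,x0,loss="soft_l1");return q.x,f(q.x).round(1)
E
python3 - <<'E'
from geo import *
import pickle
s,d=pickle.load(open("d0.pkl","rb"))
S,I,W=cam(d["scene"]),cam(d["side"]),cam(d["wrist"],s)
o=[(S,[(305,160.6),(364.8,182.4),(346,214),(283,189)]),(I,[(300.6,239),(273,207.4),(304.6,194.2),(333,225)]),(W,[(182,197),(194,30),(310,51),(283,213)])]
for x in o: print(sled([x]))
p,f=sled(o);print("sled",p,f)
po=[(S,(229.6,159)),(I,(360.6,261.2)),(W,(244,338))]
q,f=pt(po,.058);print("pin",q,f); print(pt(po[:2],.058),pt(po[2:],.058))
print("foot pin",pt([(S,(232.4,173)),(I,(360,273))],.008))
e=[pt([(S,a),(I,b)],.008) for a,b in(((245.4,170),(347.6,272.2)),((236.6,182.4),(364,265.4)))];print("strip",e)
print("glue",pt([(S,(248.4,225)),(I,(375.4,187))],.11));print("tape",pt([(S,(230,124)),(I,(336,329))],.012));print("pliers",pt([(S,(468,212)),(I,(225,182))],.009))
c,sn=np.cos(p[2]),np.sin(p[2]);v=q-p[:2];print("pin in sled",c*v[0]+sn*v[1],-sn*v[0]+c*v[1])
E
```

```text
(array([ 0.55230919,  0.05957986, -1.75936414]), array([-0.1, -0.9,  1.2, -0.5,  0. ,  0.6, -1. ,  0.3]))
(array([ 0.54771251,  0.04969193, -1.74600028]), array([-0.3,  0.5, -0.5, -0.7, -0.1,  0.1,  1.1, -0.1]))
(array([ 0.54933047,  0.05433637, -1.75065599]), array([-0.7,  0.9, -1.1, -1.6,  1.2, -0.3,  0.6,  2.5]))
sled [ 0.54966687  0.05482771 -1.75232065] [-1.7 -1.8 -0.4 -1.8 -1.4 -0.8 -2.4 -0.6 -1.1 -0.7 -0.8 -1.9 -0.4 -0.9
  0.4 -1.1 -0.5  0.4 -0.7 -2.3  1.7 -0.6  0.7  2.2]
pin [ 0.53612507 -0.21396981] [-0.9 -0.6 -0.3 -0.1  0.1 -0.4]
(array([ 0.53692853, -0.21261211]), array([-0.6, -0.3, -0.4, -0.5])) (array([ 0.53597302, -0.21465688]), array([0., 0.]))
foot pin (array([ 0.53958424, -0.21195326]), array([-0.4, -0.7, -0.1, -0.8]))
strip [(array([ 0.51703733, -0.18380009]), array([-0.8, -1.3, -0.3, -1.5])), (array([ 0.56929694, -0.19182728]), array([-2.4, -1. , -2. , -2.2]))]
glue (array([ 0.76313453, -0.05264862]), array([-0.5,  0.1, -0.8, -0.2]))
tape (array([ 0.35497498, -0.30531134]), array([-0.8, -0.2, -0.6, -0.4]))
pliers (array([0.49770772, 0.42573971]), array([-0. , -1.3,  0.7, -1.9]))
pin in sled 0.26682577046739975 0.035206459382515945
```

Fit results:
- **Sled:** about (0.550, 0.055), heading about -100.4°.
- **Pin:** about (0.537, -0.213), which is 35 mm off the sled's midline toward sled +y (world +x).
- **Post axis:** close to parallel with the sled already.

My plan has three moves:
1. Turn the tool 80° and push the -y side face flat with both fingers, to shift the sled sideways.
2. Push the rear face with both fingers.
3. Tug on the front face with the fingers straddling the hook.

>>> drive_tool(
  series=[
    [[-2.1,0.85,0],9.95],
    [[-2.1,0.85,0],9.95],
    [[-2.1,0.85,0],9.95],
    [[-2.1,0.85,0],9.95],
    [[-2.1,0.85,0],9.95],
    [[-2.1,0.85,0],9.95],
    [[-2.1,0.85,0],9.95],
    [[-2.1,0.85,0],9.95],
    [[-0.2,0,-2],0],
    [[0,0,-2],0],
  ],
  hand=0,
)

```text
time: 1.4
ee_pos: [0.4548, 0.0681, 0.1902]
eef_rot: [0.09, 0.996, 0.0, 0.0]
ft_force: [-0.6, 0.1, -0.4]
width: 0.0872
grip_force: 0.0
```

>>> drive_tool(
  series=[
    [[0,0,-2],0],
    [[0,0,-2],0],
    [[0,0,-2],0],
    [[0,0,-2],0],
    [[0,0,-2],0],
    [[0,0,-2],0],
    [[0,0,-2],0],
    [[0,0,-1.2],0],
    [[0,0,0],0],
    [[0,0,0],0],
  ],
)

```text
time: 2.65
ee_pos: [0.4554, 0.0681, 0.0392]
eef_rot: [0.091, 0.996, 0.0, 0.0]
ft_force: [1.1, -0.3, -0.3]
width: 0.0871
grip_force: 0.0
```

>>> drive_tool(
  series=[
    [[0.7,-0.13,0],0],
    [[0.7,-0.13,0],0],
    [[0.6,-0.11,0],0],
    [[0.6,-0.11,0],0],
    [[0.6,-0.11,0],0],
    [[0.6,-0.11,0],0],
    [[0.6,-0.11,0],0],
    [[0.6,-0.11,0],0],
    [[0.6,-0.11,0],0],
    [[0,0,0],0],
  ],
)

```text
time: 3.9
ee_pos: [0.5103, 0.058, 0.0381]
eef_rot: [0.09, 0.996, -0.0, -0.001]
ft_force: [-4.0, 2.0, 0.7]
width: 0.0868
grip_force: 2.2
```

```bash
cat > look.py <<'E'
from bench import r,vision
import cv2,pickle,sys
n=sys.argv[1];x,y,w,h=160,120,230,110
s=r.read_state();d={k:vision.camera(k) for k in("scene","side","wrist")}
pickle.dump((s,d),open(f"d{n}.pkl","wb"));print(s["ee_pos"],s["ft_force"])
def crop(k,x,y,w,h,f):
    a=cv2.resize(d[k]["color"][y:y+h,x:x+w,::-1],None,fx=f,fy=f,interpolation=cv2.INTER_CUBIC)
    for i in range(0,w,20): cv2.putText(a,str(x+i),(i*f,8),0,.3,(0,0,255));cv2.line(a,(i*f,10),(i*f,16),(0,0,255))
    for i in range(0,h,20): cv2.putText(a,str(y+i),(0,i*f+3),0,.3,(0,0,255));cv2.line(a,(20,i*f),(26,i*f),(0,0,255))
    return a
a=crop("side",265,185,130,120,5) if n[0]!="w" else crop("side",290,195,100,90,4)
b=crop("scene",220,140,150,90,5)
cv2.imwrite(f"pics/i{n}.png",a);cv2.imwrite(f"pics/s{n}.png",b)
# stacked: both at factor 3
A=crop("side",265,180,130,110,4);B=crop("scene",220,140,160,80,4)
C=cv2.copyMakeBorder(A,0,0,0,max(0,B.shape[1]-A.shape[1]),0);B=cv2.copyMakeBorder(B,0,0,0,C.shape[1]-B.shape[1],0)
cv2.imwrite(f"pics/c{n}.png",cv2.resize(cv2.vconcat([C,B])[:760],None,fx=.79,fy=.79))
E
python3 look.py 1
```

```text
[0.5102667  0.05799177 0.03813379] [-4.01651713  2.04644221  0.7204097 ]
```

View pics/i1.png

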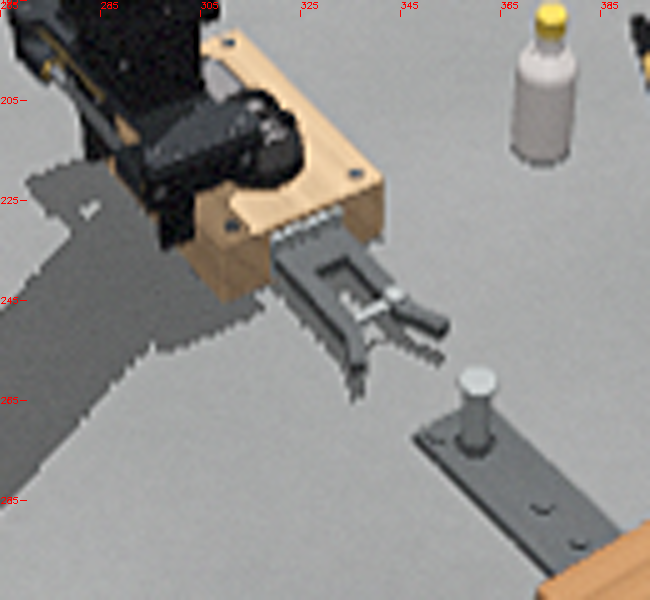

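The sled has shifted along the bench. The screws give its motion: crop positions (312,192)→(356,174), (184,245)→(232,226) and (187,59)→(230,42). The lip tips are now at (357,368) and (445,327).

```bash
python3 - <<'E'
from geo import *
import pickle
s,d=pickle.load(open("d1.pkl","rb"))
I=cam(d["side"]);f=lambda a,z:pt([(I,(a[0]/5+265,a[1]/5+185))],z)[0]
P=[((312,192),(356,174),.05),((184,245),(232,226),.05),((187,59),(230,42),.05),((310,388),(357,368),.03),((400,350),(445,327),.03)]
a=np.array([f(p[0],p[2]) for p in P]);b=np.array([f(p[1],p[2]) for p in P]);print((b-a).round(4))
A=a-a.mean(0);B=b-b.mean(0);th=np.arctan2((A[:,0]*B[:,1]-A[:,1]*B[:,0]).sum(),(A*B).sum());print("rot deg",np.degrees(th))
for n,q in(("old",a),("new",b)):
    # sled axes: x along lipmid - screws; front screws line gives y
    y=np.arctan2(*(q[0]-q[1])[::-1]);x=np.arctan2(*(q[0]-q[2])[::-1]);m=(q[3]+q[4])/2;k=(q[0]+q[1])/2
    print(n,"yaw by y",np.degrees(y)-90,"by x",np.degrees(x),"by hook",np.degrees(np.arctan2(*(m-k)[::-1])),"lipmid",m)
print("pin side",f((478,381),.058), "sled0 side-only .5477 .0497 -1.746")
ft=s["ee_pos"];print(ft)
p0=np.array([.5497,.0548,-1.752]);c,sn=np.cos(th),np.sin(th);R=np.array([[c,-sn],[sn,c]])
n=R@(p0[:2]-a.mean(0))+b.mean(0);yaw=p0[2]+th;print("sled now",n,np.degrees(yaw))
for q in([.5365,-.213],):
    v=np.array(q)-n;print("pin in sled",np.cos(yaw)*v[0]+np.sin(yaw)*v[1],-np.sin(yaw)*v[0]+np.cos(yaw)*v[1])
E
```

```text
[[ 0.0315 -0.0062]
 [ 0.0324 -0.0068]
 [ 0.0329 -0.0056]
 [ 0.0308 -0.0067]
 [ 0.0327 -0.0044]]
rot deg -0.09499978014936666
old yaw by y -100.74772368429832 by x -100.38217872921203 by hook -101.74446857628035 lipmid [ 0.51078843 -0.14316533]
new yaw by y -100.4198957990836 by x -100.8516411197626 by hook -101.95002676099205 lipmid [ 0.54251117 -0.1486831 ]
pin side [ 0.5363828  -0.21481078] sled0 side-only .5477 .0497 -1.746
[0.5102667  0.05799177 0.03813379]
sled now [0.58192436 0.04886069] -100.4772054870696
pin in sled 0.2657549401933042 0.0029508657819166673
```

>>> drive_tool(
  series=[
    [[0.2,-0.04,0],0],
    [[0.2,-0.04,0],0],
    [[0,0,0],0],
    [[-1.5,0.27,0],0],
    [[-1.5,0.27,0],0],
    [[0,0,3],0],
    [[0,0,3],0],
    [[0,0,3],0],
    [[0,0,3],0],
    [[0,0,3],0],
  ],
)

```text
time: 5.3
ee_pos: [0.4843, 0.0625, 0.1898]
eef_rot: [0.091, 0.996, 0.0, 0.001]
ft_force: [1.3, -0.2, -0.9]
width: 0.0867
grip_force: 0.0
```

>>> drive_tool(
  series=[
    [[1.4,1.2,0],-10],
    [[1.4,1.2,0],-10],
    [[1.4,1.2,0],-10],
    [[1.4,1.2,0],-10],
    [[1.4,1.2,0],-10],
    [[1.4,1.2,0],-10],
    [[1.4,1.2,0],-10],
    [[1.4,1.2,0],-10],
    [[1.4,1.2,0],-10],
    [[0,0,0],0],
  ],
)

```text
time: 6.55
ee_pos: [0.6106, 0.1715, 0.1885]
eef_rot: [0.768, 0.641, 0.0, -0.0]
ft_force: [-0.4, 1.0, -0.2]
width: 0.0869
grip_force: 0.0
```

```bash
python3 look.py 2
```

```text
[0.61058965 0.17148818 0.1884991 ] [-0.39500935  0.99218485 -0.24798561]
```

View pics/i2.png

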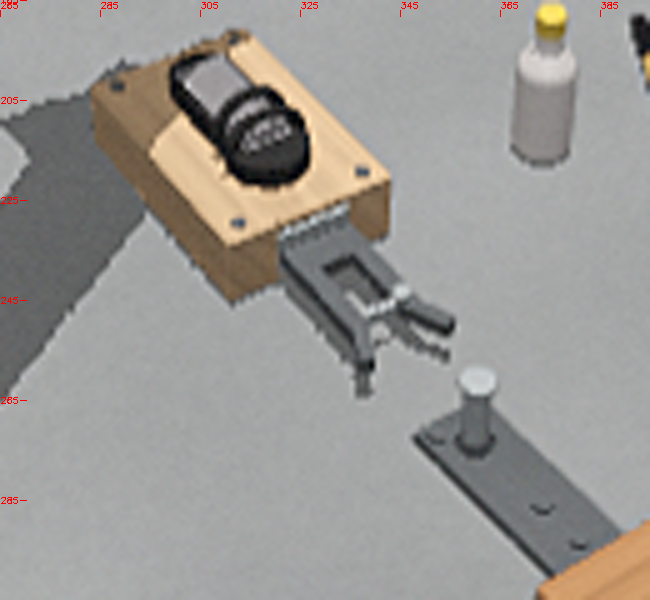

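The view shows the sled's top corners at crop (228,247), (92,92), (245,30) and (390,180), with lip tips at (363,365) and (452,323). I'll check alignment using hook and pin relative to the side camera.

```bash
python3 - <<'E'
from geo import *
import pickle
s,d=pickle.load(open("d2.pkl","rb"))
I=cam(d["side"]);g=lambda a:(a[0]/5+265,a[1]/5+185)
f=lambda a,z:pt([(I,g(a))],z)[0]
p,res=sled([(I,[g(x) for x in((228,247),(92,92),(245,30),(390,180))])]);print(p,np.degrees(p[2]),res)
pin=f((478,379),.058)
R=lambda q:np.array([[np.cos(p[2]),np.sin(p[2])],[-np.sin(p[2]),np.cos(p[2])]])@(np.array(q)-p[:2])
print("pin",pin,R(pin)); 
for a in((363,362),(452,323)): print(R(f(a,.03)))
E
```

```text
[ 0.58317592  0.04301019 -1.75512761] -100.56140464760229 [-0.1  0.7 -0.8 -0.6  0.1 -0.2  0.8  0. ]
pin [ 0.53747481 -0.21375079] [0.26078772 0.00213462]
[ 0.19404661 -0.03031827]
[0.19501605 0.03157057]
```

Aligned to within about 2 mm, with about 136 mm to travel. Next I descend behind the sled and push along the heading.

>>> drive_tool(
  series=[
    [[0,0,-2.5],0],
    [[0,0,-2.5],0],
    [[0,0,-2.5],0],
    [[0,0,-2.5],0],
    [[0,0,-2.5],0],
    [[0,0,-2.6],0],
    [[0,0,0],0],
    [[-0.18,-0.98,0],0],
    [[-0.18,-0.98,0],0],
    [[0,0,0],0],
  ],
)

```text
time: 7.95
ee_pos: [0.608, 0.1493, 0.0387]
eef_rot: [0.769, 0.64, 0.001, 0.001]
ft_force: [0.3, 0.6, 0.8]
width: 0.0867
grip_force: 0.0
```

>>> drive_tool(
  series=[
    [[-0.09,-0.49,0],0],
    [[-0.09,-0.49,0],0],
    [[-0.09,-0.49,0],0],
    [[-0.09,-0.49,0],0],
    [[-0.09,-0.49,0],0],
    [[-0.09,-0.49,0],0],
    [[-0.09,-0.49,0],0],
    [[-0.09,-0.49,0],0],
    [[-0.09,-0.49,0],0],
    [[-0.09,-0.49,0],0],
  ],
)

```text
time: 9.2
ee_pos: [0.5989, 0.104, 0.0383]
eef_rot: [0.768, 0.641, 0.002, -0.0]
ft_force: [0.7, 6.5, 1.4]
width: 0.0871
grip_force: 3.2
```

>>> drive_tool(
  series=[
    [[-0.09,-0.44,0],0],
    [[-0.09,-0.44,0],0],
    [[-0.09,-0.44,0],0],
    [[-0.09,-0.44,0],0],
    [[-0.08,-0.44,0],0],
    [[-0.08,-0.44,0],0],
    [[-0.08,-0.44,0],0],
    [[-0.08,-0.44,0],0],
    [[-0.08,-0.44,0],0],
    [[0,0,0],0],
  ],
)

```text
time: 10.45
ee_pos: [0.5913, 0.0636, 0.0383]
eef_rot: [0.768, 0.641, 0.001, -0.0]
ft_force: [0.7, 4.0, 3.2]
width: 0.0869
grip_force: 2.3
```

```bash
python3 look.py 3
```

```text
[0.59131723 0.06355089 0.03829222] [0.71354655 4.02653668 3.24002747]
```

View pics/i3.png

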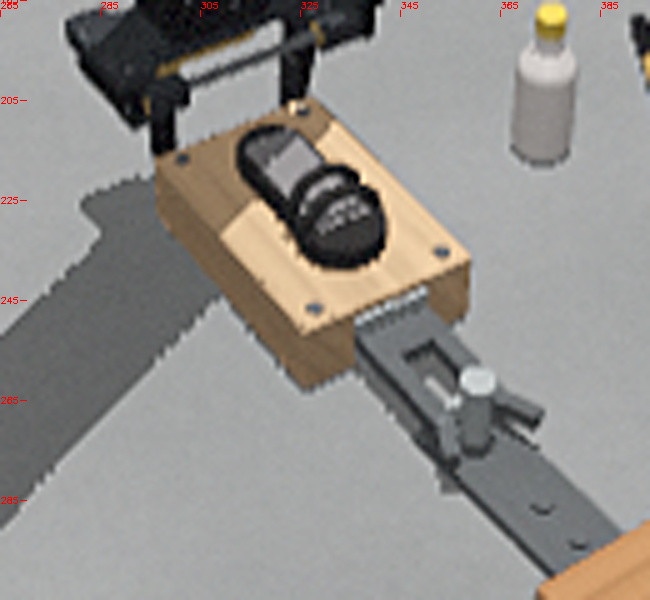

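The pin at crop (477,420) is inside the hook's mouth and centred between the lips. About 57 mm remain, so I'm continuing slowly.

>>> drive_tool(
  series=[
    [[-0.07,-0.39,0],0],
    [[-0.07,-0.39,0],0],
    [[-0.07,-0.39,0],0],
    [[-0.07,-0.39,0],0],
    [[-0.07,-0.39,0],0],
    [[-0.07,-0.39,0],0],
    [[-0.07,-0.39,0],0],
    [[-0.07,-0.39,0],0],
    [[-0.07,-0.39,0],0],
    [[-0.07,-0.39,0],0],
  ],
)

```text
time: 11.85
ee_pos: [0.585, 0.0263, 0.0382]
eef_rot: [0.767, 0.642, 0.002, -0.0]
ft_force: [4.3, 9.5, -0.3]
width: 0.0871
grip_force: 5.2
```

>>> drive_tool(
  series=[
    [[-0.03,-0.15,0],0],
    [[-0.03,-0.15,0],0],
    [[-0.03,-0.15,0],0],
    [[-0.03,-0.15,0],0],
    [[-0.03,-0.15,0],0],
    [[-0.03,-0.15,0],0],
    [[-0.03,-0.15,0],0],
    [[0,0,0],0],
    [[0,0,0],0],
    [[0,0,0],0],
  ],
)

```text
time: 13.1
ee_pos: [0.5827, 0.014, 0.0382]
eef_rot: [0.768, 0.641, 0.001, 0.0]
ft_force: [1.8, 4.9, 1.5]
width: 0.0873
grip_force: 2.8
```

>>> drive_tool(
  series=[
    [[-0.02,-0.1,0],0],
    [[-0.02,-0.1,0],0],
    [[-0.02,-0.1,0],0],
    [[-0.02,-0.1,0],0],
    [[-0.02,-0.1,0],0],
    [[0,0,0],0],
    [[0,0,0],0],
    [[0,0,0],0],
    [[0,0,0],0],
    [[0,0,0],0],
  ],
)

```text
time: 14.35
ee_pos: [0.5818, 0.0102, 0.0382]
eef_rot: [0.768, 0.641, 0.002, -0.0]
ft_force: [2.1, 8.6, 1.4]
width: 0.0867
grip_force: 4.5
```

```bash
python3 look.py 4
```

```text
[0.58176052 0.01021022 0.03822376] [2.11379795 8.57167068 1.40833209]
```

View pics/i4.png

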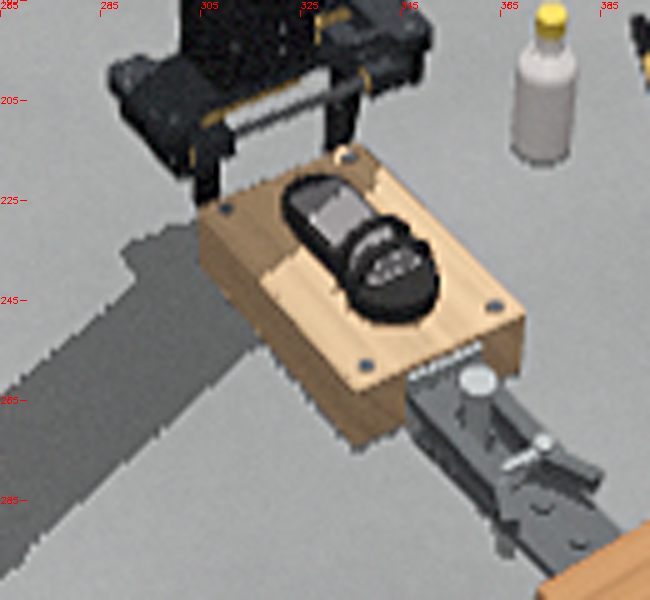

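The latch lies shut across the slot, crop (500,468) to (543,440), with the pin at (477,380) near the closed end. The force has started to rise, so I'll ease it about 1.5 mm further to be sure it is home.

>>> drive_tool(
  series=[
    [[-0.01,-0.05,0],0],
    [[-0.01,-0.05,0],0],
    [[-0.01,-0.05,0],0],
    [[0,0,0],0],
    [[0,0,0],0],
    [[0,0,0],0],
    [[0,0,0],0],
    [[0,0,0],0],
    [[0,0,0],0],
    [[0,0,0],0],
  ],
)

```text
time: 15.75
ee_pos: [0.5816, 0.0101, 0.0382]
eef_rot: [0.767, 0.641, 0.002, -0.001]
ft_force: [3.3, 13.1, 0.2]
width: 0.0872
grip_force: 6.5
```

```bash
python3 - <<'E'
from geo import *
import pickle
s,d=pickle.load(open("d4.pkl","rb"))
I=cam(d["side"]);g=lambda a:(a[0]/5+265,a[1]/5+185)
p,res=sled([(I,[g(x) for x in((358,390),(197,209),(362,143),(524,316))])],(.56,-.09,-1.75));print(p,np.degrees(p[2]),res)
q=pt([(I,g((478,380)))],.058)[0]
print(np.array([[np.cos(p[2]),np.sin(p[2])],[-np.sin(p[2]),np.cos(p[2])]])@(q-p[:2]))
E
```

```text
[ 0.56010953 -0.09331023 -1.76083071] -100.88816783877505 [-0.7  0.7 -0.1 -0.1 -0.1 -0.3  1.1 -0.3]
[1.23171766e-01 8.68237721e-05]
```

The pin is home: the tool stopped and the force rose to 13 N. Next I back off, lift, cross over the sled, and set the fingers down in front of the front face on either side of the hook.

>>> drive_tool(
  series=[
    [[0.18,0.98,0],0],
    [[0.18,0.98,0],0],
    [[0,0,0],0],
    [[0,0,3],0],
    [[0,0,3],0],
    [[0,0,3],0],
    [[0,0,3],0],
    [[0,0,3],0],
    [[0,0,0],0],
    [[0,0,0],0],
  ],
)

```text
time: 17.0
ee_pos: [0.5836, 0.0252, 0.1868]
eef_rot: [0.768, 0.64, -0.0, -0.0]
ft_force: [-0.2, 0.3, 0.1]
width: 0.0869
grip_force: 0.0
```

>>> drive_tool(
  series=[
    [[-0.47,-2.36,0],0],
    [[-0.47,-2.36,0],0],
    [[-0.47,-2.36,0],0],
    [[-0.47,-2.36,0],0],
    [[-0.47,-2.36,0],0],
    [[-0.47,-2.36,0],0],
    [[-0.47,-2.36,0],0],
    [[-0.47,-2.36,0],0],
    [[-0.47,-2.36,0],0],
    [[-0.47,-2.36,0],0],
  ],
)

```text
time: 18.25
ee_pos: [0.536, -0.211, 0.1861]
eef_rot: [0.768, 0.64, -0.001, -0.001]
ft_force: [0.8, 0.9, 0.6]
width: 0.0871
grip_force: 0.0
```

>>> drive_tool(
  series=[
    [[0,0,0],0],
    [[0,0,0],0],
    [[0,0,0],0],
    [[0,0,0],0],
    [[0,0,0],0],
    [[0,0,0],0],
    [[0,0,0],0],
    [[0,0,0],0],
    [[0,0,0],0],
    [[0,0,0],0],
  ],
)

```text
time: 19.5
ee_pos: [0.537, -0.2103, 0.1876]
eef_rot: [0.768, 0.64, 0.0, 0.0]
ft_force: [-0.2, 0.2, -0.2]
width: 0.0869
grip_force: 0.0
```

```bash
python3 - <<'E'
from geo import *
from bench import r,vision
s=r.read_state();c=vision.camera("wrist");cv2.imwrite("pics/w5.png",c["color"][:,:,::-1])
print(s["ee_pos"],s["eef_rot"])
W=cam(c,s);ex=np.array([-.184,-.983]);p=np.array([.537,-.2137])-.126*ex
th=np.arctan2(ex[1],ex[0])
print("pred corners",proj(W,sled2w((*p,th),CORN)).round())
d=s["ee_pos"][:2]-p;print("tool in sled",d@ex,d@np.array([.983,-.184]))
E
```

```text
[ 0.53701024 -0.21029365  0.18757055] [7.68295959e-01 6.40094773e-01 2.42377310e-05 5.26868090e-06]
pred corners [[250. 155.]
 [239. -64.]
 [386. -63.]
 [374. 156.]]
tool in sled 0.12266794317565331 -0.0006167016560357265
```

View pics/w5.png

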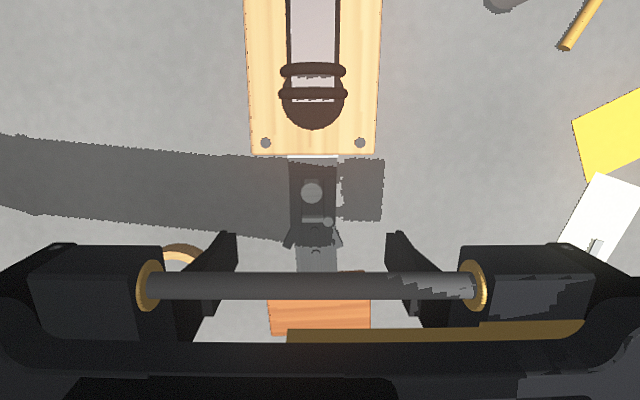

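The view shows the sled's front corners at (250,153) and (376,155), matching the prediction. The tool is centred, 23 mm ahead of the face, and the latch is shut. Descending, then tugging slowly.

>>> drive_tool(
  series=[
    [[0,0,-2.5],0],
    [[0,0,-2.5],0],
    [[0,0,-2.5],0],
    [[0,0,-2.5],0],
    [[0,0,-2.5],0],
    [[0,0,-2.5],0],
    [[0,0,0],0],
    [[0.18,0.98,0],0],
    [[0.12,0.6,0],0],
    [[0,0,0],0],
  ],
)

```text
time: 20.8
ee_pos: [0.5408, -0.1935, 0.0384]
eef_rot: [0.768, 0.641, 0.001, 0.0]
ft_force: [0.1, 0.2, 0.0]
width: 0.0874
grip_force: 0.0
```

>>> drive_tool(
  series=[
    [[0.06,0.29,0],0],
    [[0.06,0.29,0],0],
    [[0.06,0.29,0],0],
    [[0.06,0.29,0],0],
    [[0.06,0.29,0],0],
    [[0.06,0.29,0],0],
    [[0.06,0.29,0],0],
    [[0.06,0.29,0],0],
    [[0.06,0.29,0],0],
    [[0,0,0],0],
  ],
)

```text
time: 22.05
ee_pos: [0.5452, -0.1695, 0.0377]
eef_rot: [0.769, 0.64, -0.0, 0.0]
ft_force: [-1.1, -4.6, 1.0]
width: 0.0869
grip_force: 2.6
```

>>> drive_tool(
  series=[
    [[0.04,0.2,0],0],
    [[0.04,0.2,0],0],
    [[0.04,0.2,0],0],
    [[0.03,0.15,0],0],
    [[0.02,0.1,0],0],
    [[0.02,0.1,0],0],
    [[0,0,0],0],
    [[0,0,0],0],
    [[0,0,0],0],
    [[0,0,0],0],
  ],
)

```text
time: 23.3
ee_pos: [0.5471, -0.16, 0.0376]
eef_rot: [0.769, 0.64, -0.0, 0.0]
ft_force: [-1.1, -5.6, 1.5]
width: 0.0873
grip_force: 2.6
```

>>> drive_tool(
  series=[
    [[0.02,0.08,0],0],
    [[0.02,0.08,0],0],
    [[0.02,0.08,0],0],
    [[0,0,0],0],
    [[0,0,0],0],
    [[0,0,0],0],
    [[0,0,0],0],
    [[0,0,0],0],
    [[0,0,0],0],
    [[0,0,0],0],
  ],
)

```text
time: 24.55
ee_pos: [0.5472, -0.1594, 0.0377]
eef_rot: [0.769, 0.639, -0.001, 0.001]
ft_force: [-3.0, -10.7, 0.5]
width: 0.0869
grip_force: 5.4
```

The sled has stopped and the force is rising. I'll add a few newtons so the latch clearly bears on the post.

>>> drive_tool(
  series=[
    [[0.01,0.07,0],0],
    [[0.01,0.07,0],0],
    [[0.01,0.07,0],0],
    [[0.01,0.07,0],0],
    [[0,0,0],0],
    [[0,0,0],0],
    [[0,0,0],0],
    [[0,0,0],0],
    [[0,0,0],0],
    [[0,0,0],0],
  ],
)

```text
time: 25.8
ee_pos: [0.5472, -0.1591, 0.0377]
eef_rot: [0.769, 0.639, -0.002, 0.002]
ft_force: [-2.2, -17.8, -0.2]
width: 0.0868
grip_force: 9.0
```

The latch holds at 18 N. Releasing forward and lifting clear.

>>> drive_tool(
  series=[
    [[-0.07,-0.4,0],0],
    [[-0.1,-0.5,0],0],
    [[-0.18,-0.98,0],0],
    [[0,0,0],0],
    [[0,0,3],0],
    [[0,0,3],0],
    [[0,0,3],0],
    [[0,0,3],0],
    [[0,0,3],0],
    [[0,0,0],0],
  ],
)

```text
time: 27.05
ee_pos: [0.5462, -0.1724, 0.1901]
eef_rot: [0.768, 0.64, 0.001, 0.002]
ft_force: [-0.4, -0.4, -0.2]
width: 0.0867
grip_force: 0.0
```

```bash
python3 - <<'E'
from bench import r
s=r.read_state();print(s["ee_pos"],s["ft_force"]);print(r.close_job())
E
```

```text
[ 0.54618321 -0.17238433  0.19007422] [-0.37165603 -0.41395457 -0.1897351 ]
the job is handed in; nothing more can be done
None
```

I eased the sled onto the post until the latch shut behind it, tugged it back until the latch held with about 18 N at the wrist, left it hitched with the arm lifted clear, and handed the job in; no verdict was returned and I took no picture after the tug.

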